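# Top up the bead tray: find the full tin by its weight

### The arm

A 6-joint arm with a two-finger parallel gripper is mounted at the origin on the work surface. World frame = base frame: x ahead of the robot, y to its left, z up, the work surface at z = 0. Lengths are in m, angles in rad, forces in N, time in s.
With the tool pointing down it reaches from about 0.25 to 0.725 m from the base axis. Payload 9.7 kg.
Tool frame: the origin (TCP) lies at the very end of the fingers, on their centre line; the grasp point (between the pads) lies 19 mm behind it; z points along the fingers, y is the line along which they close (so a half turn about z gives the same grasp; the last joint's range is limited). The gripper opens to 85 mm and grips with 20 to 120 N. Pads are 22 mm wide; open, the fingers measure 114 mm over their backs; the gripper's body (76 mm by 85 mm) begins 54 mm behind the grasp point. The pads swing forward as they close: fully open they stand 13 mm farther back than shut.
Start: joints at [1.211, 0.087, 0.176, 1.66, 0, 1.571], TCP at [0.194, 0.515, 0.231] pointing down, gripper open.
Joint ranges: [-3.13, 3.13], [-0.85, 1.81], [-1.15, 1.24], [-2.2, 2.28], [-1.44, 1.52], [-3.14, 3.14]. Speed limits (rad/s): [2.22, 2.22, 2.57, 3.14, 3.14, 3.14].

### API

Orientations are given as a rotation vector (axis times angle).
In Python, from rig import bot gives the robot as it stands.
- The arm moves only by the tool move_arm, never from a script. Its argument "increments" is one flat list of numbers, 7 for each row, row after row: the shift along the tool's x, y, z in cm, then the turn, a rotation vector about the tool's x, y, z in rad, then the closure, from -1 (fully open) to 1 (shut), so that 0 is half open. A call has 1 to 10 rows; each row shifts and turns the commanded pose from where the row before left it, along the tool's axes as they then stand; what a row does not reach is not made up. A row lasts 1/12 s, in which the tool goes at most 41.7 mm and 7.16 degrees, less where a joint would pass 70% of its speed; a pose out of reach is approached as far as the arm can. A call is refused whole if a number of a shift passes 4.17 or a number of a turn 0.125, either way. A call with a gripper value outside its range is refused whole. The fingers move at their own pace and stop on an object; the grip force is fixed at half the most. Time passes only in rows, so rows that do not move let the fingers close. It gives the time, the measured TCP pose, the force, the opening and the grip force at its end, in the units of the state.
- bot.observe(): the state, without advancing time (a new reading comes with each control period).
- bot.snapshot(name): name is "scene" or "top"; returns (picture, depth): 480x640x3 uint8, red, green, blue; 480x640 float32, m along the optical axis (not along the pixel's ray), 0 where there is no reading.
- bot.get_calibration(name): a dict with "fx", "fy", "cx", "cy" (pixels), "R" (3x3) and "t" (3): a world point X has camera coordinates R X + t. Camera axes: x right, y down, z forward; pixel columns grow to the right and rows downward; lengths in m; the calibration is good to about 2 mm. A picture is of the moment at which its call begins. get_calibration takes no time and is no camera call.
- bot.sign_off(): hands the job in; it is judged then, once.
The state is a dict: "time_s": time; "joint_positions": joint angles; "joint_vel": joint speeds; "joint_efforts": joint torques, N m; "ee_pos": TCP position; "tool_rot": TCP orientation; "ft_force": force on the tool from outside, world axes, zero at the start; "torque": the same for the moment, N m; "gripper_width": finger opening in m; "gripper_force": force on a finger pad.
Only numpy, scipy, OpenCV 4.12 (cv2) and the standard library are available. Lean on these libraries where they do the work, as an engineer would, in place of code of your own. Each camera call takes 0.05 s, during which the arm holds its last target. There are 200 camera calls.

### The job

Put the two loose beads into the bead tray, each in a well of its own; the next ones will come from the fullest of the three look-alike tins. So then heft all three tins one at a time, going from the robot's left to its right, lifting each clear of the dresser over its own place and setting it back upright where it stood (the last may stay in the hand if it is the one), and finish while still holding the heaviest tin up, upright and still, about a hand's width (10 cm) or more clear of the dresser. Leave the other things on the dresser alone.

Things in the scene. Friction and masses are not known exactly. Their poses are not given: they have to be found in the camera images.
- tin_p: One of three look-alike closed plain aluminium tins, 60 mm diameter, 60 mm high, smooth side; origin under its centre, z up through the lid. They stand 100 to 200 mm apart in a loose row from the robot's left (+y) to its right (-y). Weights 0.1 to 0.55 kg, the heaviest at least 0.1 kg above the others; nothing seen tells which it is.
- tin_q: One of three look-alike closed plain aluminium tins, 60 mm diameter, 60 mm high, smooth side; origin under its centre, z up through the lid. They stand 100 to 200 mm apart in a loose row from the robot's left (+y) to its right (-y). Weights 0.1 to 0.55 kg, the heaviest at least 0.1 kg above the others; nothing seen tells which it is.
- tin_r: One of three look-alike closed plain aluminium tins, 60 mm diameter, 60 mm high, smooth side; origin under its centre, z up through the lid. They stand 100 to 200 mm apart in a loose row from the robot's left (+y) to its right (-y). Weights 0.1 to 0.55 kg, the heaviest at least 0.1 kg above the others; nothing seen tells which it is.
- bead_a_center (a point): White ceramic barrel bead, 22 mm diameter, 24 mm high, flat ends (18 mm across) with a dark dot, standing on end loose on the dresser, about 18 g. This point is its centre, 12 mm above its underside.
- bead_b_center (a point): White ceramic barrel bead, 22 mm diameter, 24 mm high, flat ends (18 mm across) with a dark dot, standing on end loose on the dresser, about 18 g. This point is its centre, 12 mm above its underside.
- tray: Wooden bead tray, fixed to the dresser, 150 x 50 x 16 mm, long along its x axis, with a row of three round wells; origin under its centre, z up.
- tray_hole0 (a point): Centre of the mouth of the -x end well of the bead tray, at the tray's top face (16 mm above the dresser). The well is round, 30 mm across, 10 mm deep with a flat floor; wells are 45 mm apart in a row along the tray's x axis.
- tray_hole1 (a point): Centre of the mouth of the middle well of the bead tray, at the tray's top face (16 mm above the dresser). The well is round, 30 mm across, 10 mm deep with a flat floor; wells are 45 mm apart in a row along the tray's x axis.
- tray_hole2 (a point): Centre of the mouth of the +x end well of the bead tray, at the tray's top face (16 mm above the dresser). The well is round, 30 mm across, 10 mm deep with a flat floor; wells are 45 mm apart in a row along the tray's x axis.
- lipstick: Chrome lipstick tube standing upright, 21 mm diameter, 75 mm high; origin under its centre. Bystander.
- comb: Wooden comb lying flat, 35 x 150 x 5 mm, long along its y; origin under its centre. Bystander.
- ring_cone: Clear glass ring cone, base 64 mm diameter, 87 mm high; origin under its centre. Bystander.
- pot: Small empty terracotta pot, rim 72 mm diameter, 65 mm high; origin under its centre. Bystander.
- perfume: Amber glass perfume bottle, 30 x 50 mm, 85 mm high with a brass cap; origin under its centre. Bystander.
- table: The dresser: its cream melamine top is the work surface.
- coin_button (a joint): Spring press button on top of the grey plastic coin box (110 x 150 x 55 mm) at the right of the dresser; 0 is out, 0.005 m is fully pressed. Bystander.

How it is judged:
On the way, in this order (a step that is already met when the one before it is completed fails the run):
1. both beads lie released in the tray, each in a well of its own ((horizontal distance between bead_a_center and tray_hole0 below 0.01 m or horizontal distance between bead_a_center and tray_hole1 below 0.01 m or horizontal distance between bead_a_center and tray_hole2 below 0.01 m) and z of each of bead_a_center, bead_b_center in the frame of tray below 0.024 m and (horizontal distance between bead_b_center and tray_hole0 below 0.01 m or horizontal distance between bead_b_center and tray_hole1 below 0.01 m or horizontal distance between bead_b_center and tray_hole2 below 0.01 m) and horizontal distance between bead_a_center and bead_b_center above 0.025 m and distance between the grasp point and bead_a_center above 0.03 m and distance between the grasp point and bead_b_center above 0.03 m), for 0.2 s.
2. the left tin is held clear of the dresser over its own place, the other two standing (((height (world z) of tin_p above 0.02 m and contact force between the fingers and tin_p above 0.5 N and world y of tin_p above -0.055 m and ((height (world z) of tin_q below 0.006 m and angle between tin_q's own z axis and vertical below 0.1 rad) and not (world y of tin_q above -0.055 m)) and ((height (world z) of tin_r below 0.006 m and angle between tin_r's own z axis and vertical below 0.1 rad) and not (world y of tin_r above -0.055 m))) or (height (world z) of tin_q above 0.02 m and contact force between the fingers and tin_q above 0.5 N and world y of tin_q above -0.055 m and ((height (world z) of tin_p below 0.006 m and angle between tin_p's own z axis and vertical below 0.1 rad) and not (world y of tin_p above -0.055 m)) and ((height (world z) of tin_r below 0.006 m and angle between tin_r's own z axis and vertical below 0.1 rad) and not (world y of tin_r above -0.055 m))) or (height (world z) of tin_r above 0.02 m and contact force between the fingers and tin_r above 0.5 N and world y of tin_r above -0.055 m and ((height (world z) of tin_p below 0.006 m and angle between tin_p's own z axis and vertical below 0.1 rad) and not (world y of tin_p above -0.055 m)) and ((height (world z) of tin_q below 0.006 m and angle between tin_q's own z axis and vertical below 0.1 rad) and not (world y of tin_q above -0.055 m))))), for 0.2 s.
3. the middle tin is held clear of the dresser over its own place, the other two standing (((height (world z) of tin_p above 0.02 m and contact force between the fingers and tin_p above 0.5 N and world y of tin_p between -0.205 and -0.055 m and ((height (world z) of tin_q below 0.006 m and angle between tin_q's own z axis and vertical below 0.1 rad) and not (world y of tin_q between -0.205 and -0.055 m)) and ((height (world z) of tin_r below 0.006 m and angle between tin_r's own z axis and vertical below 0.1 rad) and not (world y of tin_r between -0.205 and -0.055 m))) or (height (world z) of tin_q above 0.02 m and contact force between the fingers and tin_q above 0.5 N and world y of tin_q between -0.205 and -0.055 m and ((height (world z) of tin_p below 0.006 m and angle between tin_p's own z axis and vertical below 0.1 rad) and not (world y of tin_p between -0.205 and -0.055 m)) and ((height (world z) of tin_r below 0.006 m and angle between tin_r's own z axis and vertical below 0.1 rad) and not (world y of tin_r between -0.205 and -0.055 m))) or (height (world z) of tin_r above 0.02 m and contact force between the fingers and tin_r above 0.5 N and world y of tin_r between -0.205 and -0.055 m and ((height (world z) of tin_p below 0.006 m and angle between tin_p's own z axis and vertical below 0.1 rad) and not (world y of tin_p between -0.205 and -0.055 m)) and ((height (world z) of tin_q below 0.006 m and angle between tin_q's own z axis and vertical below 0.1 rad) and not (world y of tin_q between -0.205 and -0.055 m))))), for 0.2 s.
4. the right tin is held clear of the dresser over its own place, the other two standing (((height (world z) of tin_p above 0.02 m and contact force between the fingers and tin_p above 0.5 N and world y of tin_p below -0.205 m and ((height (world z) of tin_q below 0.006 m and angle between tin_q's own z axis and vertical below 0.1 rad) and not (world y of tin_q below -0.205 m)) and ((height (world z) of tin_r below 0.006 m and angle between tin_r's own z axis and vertical below 0.1 rad) and not (world y of tin_r below -0.205 m))) or (height (world z) of tin_q above 0.02 m and contact force between the fingers and tin_q above 0.5 N and world y of tin_q below -0.205 m and ((height (world z) of tin_p below 0.006 m and angle between tin_p's own z axis and vertical below 0.1 rad) and not (world y of tin_p below -0.205 m)) and ((height (world z) of tin_r below 0.006 m and angle between tin_r's own z axis and vertical below 0.1 rad) and not (world y of tin_r below -0.205 m))) or (height (world z) of tin_r above 0.02 m and contact force between the fingers and tin_r above 0.5 N and world y of tin_r below -0.205 m and ((height (world z) of tin_p below 0.006 m and angle between tin_p's own z axis and vertical below 0.1 rad) and not (world y of tin_p below -0.205 m)) and ((height (world z) of tin_q below 0.006 m and angle between tin_q's own z axis and vertical below 0.1 rad) and not (world y of tin_q below -0.205 m))))), for 0.2 s.
At the end, for the whole second after the job is handed in: Heaviest tin in the fingers, underside over 100 mm up, upright (0.35 rad), still (0.03 m/s), clear of the other tins; these press the dresser with under 3 N each (they are the lighter ones), stand released, upright (0.1 rad), within 50 mm of their starts; the beads lie in two different wells (((height (world z) of tin_p above 0.1 m and contact force between the fingers and tin_p above 1 N and angle between tin_p's own z axis and vertical below 0.35 rad and linear speed of tin_p below 0.03 m/s and ((height (world z) of tin_q below 0.006 m and angle between tin_q's own z axis and vertical below 0.1 rad) and distance of tin_q from where it was at the start of the episode below 0.05 m and contact force between the fingers and tin_q below 0.1 N and contact force between tin_p and tin_q below 0.05 N and contact force between table and tin_q below 3 N) and ((height (world z) of tin_r below 0.006 m and angle between tin_r's own z axis and vertical below 0.1 rad) and distance of tin_r from where it was at the start of the episode below 0.05 m and contact force between the fingers and tin_r below 0.1 N and contact force between tin_p and tin_r below 0.05 N and contact force between table and tin_r below 3 N)) or (height (world z) of tin_q above 0.1 m and contact force between the fingers and tin_q above 1 N and angle between tin_q's own z axis and vertical below 0.35 rad and linear speed of tin_q below 0.03 m/s and ((height (world z) of tin_p below 0.006 m and angle between tin_p's own z axis and vertical below 0.1 rad) and distance of tin_p from where it was at the start of the episode below 0.05 m and contact force between the fingers and tin_p below 0.1 N and contact force between tin_q and tin_p below 0.05 N and contact force between table and tin_p below 3 N) and ((height (world z) of tin_r below 0.006 m and angle between tin_r's own z axis and vertical below 0.1 rad) and distance of tin_r from where it was at the start of the episode below 0.05 m and contact force between the fingers and tin_r below 0.1 N and contact force between tin_q and tin_r below 0.05 N and contact force between table and tin_r below 3 N)) or (height (world z) of tin_r above 0.1 m and contact force between the fingers and tin_r above 1 N and angle between tin_r's own z axis and vertical below 0.35 rad and linear speed of tin_r below 0.03 m/s and ((height (world z) of tin_p below 0.006 m and angle between tin_p's own z axis and vertical below 0.1 rad) and distance of tin_p from where it was at the start of the episode below 0.05 m and contact force between the fingers and tin_p below 0.1 N and contact force between tin_r and tin_p below 0.05 N and contact force between table and tin_p below 3 N) and ((height (world z) of tin_q below 0.006 m and angle between tin_q's own z axis and vertical below 0.1 rad) and distance of tin_q from where it was at the start of the episode below 0.05 m and contact force between the fingers and tin_q below 0.1 N and contact force between tin_r and tin_q below 0.05 N and contact force between table and tin_q below 3 N))) and (horizontal distance between bead_a_center and tray_hole0 below 0.01 m or horizontal distance between bead_a_center and tray_hole1 below 0.01 m or horizontal distance between bead_a_center and tray_hole2 below 0.01 m) and z of each of bead_a_center, bead_b_center in the frame of tray below 0.024 m and (horizontal distance between bead_b_center and tray_hole0 below 0.01 m or horizontal distance between bead_b_center and tray_hole1 below 0.01 m or horizontal distance between bead_b_center and tray_hole2 below 0.01 m) and horizontal distance between bead_a_center and bead_b_center above 0.025 m); the arm keeps its last pose, push and grip.
It fails at once if a bystander (lipstick, comb, ring cone, pot or perfume) is moved 25 mm or tipped over ((distance of lipstick from where it was at the start of the episode above 0.025 m or angle between lipstick's own z axis and vertical above 0.5 rad) or (distance of comb from where it was at the start of the episode above 0.025 m or angle between comb's own z axis and vertical above 0.5 rad) or (distance of ring_cone from where it was at the start of the episode above 0.025 m or angle between ring_cone's own z axis and vertical above 0.5 rad) or (distance of pot from where it was at the start of the episode above 0.025 m or angle between pot's own z axis and vertical above 0.5 rad) or (distance of perfume from where it was at the start of the episode above 0.025 m or angle between perfume's own z axis and vertical above 0.5 rad)).
It fails at once if the coin box's button is pressed (value of joint coin_button above 0.003 m).
It fails at once if a tin is tipped over (angle between any of tin_p, tin_q, tin_r's own z axis and vertical above 0.8 rad).
It also fails if it takes over 72 s, if anything falls off the work surface, if the arm or the gripper's body presses on something with over 40 N, if the wrist force passes 120 N, or if a joint passes its speed limit or range.

## Working session

There is one attempt and no reset: what is moved stays moved. The work goes in short steps, Python scripts to look and compute and a tool call to move; the robot and the scene stay as the last step left them, time stands still between calls to the robot, and variables do not carry over. Pictures are saved under pics/ and viewed, at most 10 in all, crops included, and the job is handed in when it is done.

Besides the shell and the picture viewer there is one more tool, called after "Call:" as a command line: name --argument value ..., lists and objects as JSON in quotes. move_arm: Moves the arm, as the interface text tells. Its arguments: {"type":"object","properties":{"increments":{"type":"array"}},"required":["increments"]}

```bash
ls; mkdir -p pics
python3 - <<'E'
from rig import bot
import cv2,numpy as np
print(bot.observe())
for n in("scene","top"):
    p,d=bot.snapshot(n); cv2.imwrite(f"pics/{n}0.png",p[:,:,::-1]); np.save(f"{n}0.npy",d)
    print(n,bot.get_calibration(n), (d==0).mean())
E
```

```text
pics
{'time_s': 0.0, 'joint_positions': array([ 1.21102853e+00,  8.74426570e-02,  1.75128823e-01,  1.65979385e+00,
       -2.01427018e-06,  1.57080898e+00]), 'joint_vel': array([-1.53297649e-03, -9.33657637e-05,  1.26713448e-04,  6.82055095e-04,
        7.07600726e-04, -2.86883217e-04]), 'joint_efforts': array([-7.31057889e-05, -5.20387101e+01,  4.64802790e+01,  1.65054901e-02,
       -2.75872189e-06,  7.20417773e-06]), 'ee_pos': array([0.19355095, 0.514573  , 0.23058992]), 'tool_rot': array([-5.62056942e-01, -3.09066832e+00,  2.02706054e-03]), 'ft_force': array([-1.09235049,  0.99855381, -0.20844399]), 'torque': array([0.03645067, 0.03948247, 0.01289425]), 'gripper_force': 0.0, 'gripper_width': 0.08562655080440272}
scene {'fx': 547.7054785322593, 'fy': 547.7054785322593, 'cx': 321.17231913240295, 'cy': 240.43727244538275, 'R': array([[-0.48217654,  0.87604626, -0.00698073],
       [ 0.45341675,  0.2427271 , -0.85761111],
       [-0.74961259, -0.41668514, -0.51425136]]), 't': array([ 0.30727894, -0.16071192,  1.50953176])} 0.00419921875
top {'fx': 481.7576738402504, 'fy': 481.7576738402504, 'cx': 321.0056696218787, 'cy': 240.2160127707426, 'R': array([[ 0.00874233, -0.99992823,  0.00819214],
       [-0.98297937, -0.010097  , -0.1834383 ],
       [ 0.18350785, -0.00644902, -0.98299709]]), 't': array([-0.02998928,  0.53157447,  1.06012283])} 0.003935546875
```

View pics/top0.png

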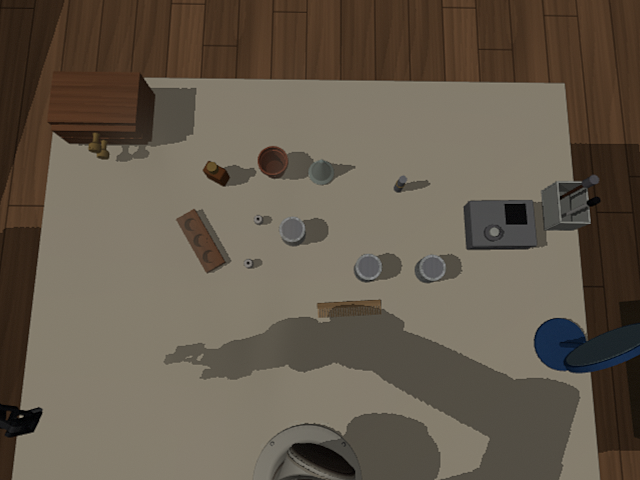

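View pics/scene0.png

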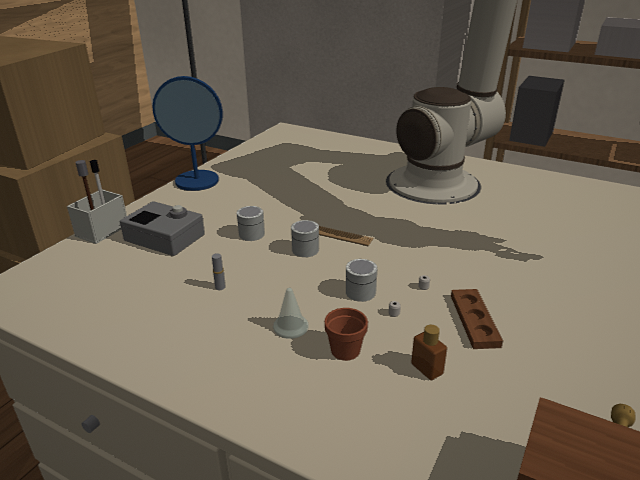

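The top view shows the tins at about (292,231), (368,267) and (432,268), the beads at (258,219) and (249,264), and the tray at (203,240). The pot is at (273,161), the cone at (321,172), the perfume at (216,173), the lipstick at (400,184) and the comb at (349,308). The scene view shows the same layout, with all of them upright.

```bash
cat > h.py <<'E'
from rig import bot
import cv2,numpy as np
def world(n,d):
    c=bot.get_calibration(n); v,u=np.mgrid[:480,:640]
    P=np.stack([(u-c['cx'])/c['fx']*d,(v-c['cy'])/c['fy']*d,d],-1)
    return (P-c['t'])@c['R']
def blobs(W,lo,hi,x=(0.2,0.75),y=(-.45,.4),amin=8):
    m=((W[...,2]>lo)&(W[...,2]<hi)&(W[...,0]>x[0])&(W[...,0]<x[1])&(W[...,1]>y[0])&(W[...,1]<y[1])).astype(np.uint8)
    k,l,s,_=cv2.connectedComponentsWithStats(m)
    for i in range(1,k):
        if s[i,4]<amin: continue
        Q=W[l==i]; b=s[i]
        (cx,cy),(w,h),a=cv2.minAreaRect(Q[:,:2].astype(np.float32)*1000)
        print("px",b[:2]+b[2:4]//2,"n",b[4],"mid",np.round((cx,cy),1),"size",np.round((w,h),1),"ang",round(a,1),"mean",np.round(Q.mean(0)*1000,1),"z",np.round(np.percentile(Q[:,2],[5,95])*1000,1))
E
python3 - <<'E'
from h import *
for n in("top","scene"):
    d=np.load(n+"0.npy"); W=world(n,d)
    for lo,hi in((.009,.2),(.019,.03),(.05,.066)):
        print(n,lo,hi); blobs(W,lo,hi)
E
```

```text
top 0.009 0.2
px [273 163] n 556 mid [715.4  89.5] size [69.2 70.3] ang 0.0 mean [724.5  91.9  45.9] z [13.9 66.9]
px [322 171] n 410 mid [709.  -24.8] size [56.6 57. ] ang 89.7 mean [702.4 -24.1  35.5] z [ 9.7 81.5]
px [216 173] n 398 mid [693.9 226.6] size [51.6 29.8] ang 61.1 mean [687.7 221.8  56.9] z [16.5 86.6]
px [401 184] n 132 mid [ 671.1 -211.5] size [20.5 19.4] ang 32.2 mean [ 668.3 -210.5   54.3] z [15.9 76.9]
px [485 225] n 1917 mid [ 575.8 -410.1] size [111.5  79.9] ang 0.4 mean [ 571.5 -405.    52. ] z [20.9 68.8]
px [201 241] n 1019 mid [535.6 261.1] size [152.   50.5] ang 31.6 mean [534.3 260.3  16. ] z [11.7 19.5]
px [259 220] n 74 mid [585.9 123.8] size [19.2 20.6] ang 52.7 mean [585.3 123.6  22. ] z [11.3 27. ]
px [293 231] n 611 mid [554.5  40.7] size [57.8 58.8] ang 88.3 mean [551.7  40.4  57. ] z [28.2 63.7]
px [368 268] n 612 mid [ 470.  -133.1] size [58.9 59.4] ang 45.2 mean [ 468.2 -131.7   57.8] z [33.6 63.7]
px [431 269] n 666 mid [ 469.6 -277.8] size [59.4 59.2] ang 81.9 mean [ 467.8 -274.1   55.5] z [23.  63.3]
px [249 264] n 73 mid [480.4 144.3] size [2
[... 4937 characters left out ...]
.2 -408.3] size [111.6  83.7] ang 0.3 mean [ 585.6 -404.7   54.7] z [51.4 62.1]
px [305 229] n 394 mid [ 471.6 -130.4] size [61.4 59.6] ang 66.7 mean [ 476.2 -128.7   58.4] z [52.2 61.6]
px [362 270] n 546 mid [555.7  43.2] size [61.3 59.2] ang 37.7 mean [560.   45.4  58.5] z [52.4 61.4]
px [217 265] n 64 mid [ 675.7 -207.3] size [12.5 19. ] ang 48.5 mean [ 676.9 -206.7   57.6] z [50.8 65.3]
px [290 304] n 130 mid [716.6 -19.2] size [14.9 26.4] ang 28.8 mean [716.9 -18.2  57.4] z [50.8 65.3]
px [346 325] n 603 mid [715.1  91.6] size [71.6 69.7] ang 89.8 mean [712.5  92.4  58.7] z [50.6 65. ]
px [431 345] n 399 mid [694.7 229.2] size [49.5 33. ] ang 62.6 mean [702.9 231.4  57.7] z [50.9 63.6]
```

Call:
move_arm --increments '[-3.6, -1.62, 0, 0, 0, 0, 0, -3.6, -1.62, 0, 0, 0, 0, 0, -3.6, -1.62, 0, 0, 0, 0, 0, -3.6, -1.62, 0, 0, 0, 0, 0, -3.6, -1.62, 0, 0, 0, 0, 0, -3.6, -1.62, 0, 0, 0, 0, 0, -3.6, -1.62, 0, 0, 0, 0, 0, -3.6, -1.62, 0, 0, 0, 0, 0, -3.6, -1.62, 0, 0, 0, 0, 0, -3.6, -1.62, 0, 0, 0, 0, 0]'

```text
time_s: 0.93
ee_pos: [0.4745, 0.2346, 0.2311]
tool_rot: [-0.562, -3.091, 0.0]
ft_force: [0.9, 1.3, -0.3]
gripper_width: 0.0428
gripper_force: 0.0
```

```bash
cat >> h.py <<'E'
from scipy.spatial.transform import Rotation as Ro
def go(x,y,z):
    "shift in tool axes, cm, from the measured pose to a world point, and the state"
    s=bot.observe(); R=Ro.from_rotvec(s['tool_rot']).as_matrix()
    print("t",round(s['time_s'],2),"pos",np.round(s['ee_pos']*1000,1),"q",np.round(s['joint_positions'],2),"w",round(s['gripper_width'],4),"F",np.round(s['ft_force'],2))
    print("tool x",R[:,0].round(3),"z",R[:,2].round(3))
    print("shift cm",np.round(R.T@(np.array([x,y,z])-s['ee_pos'])*100,2))
E
python3 -c "
from h import *
go(.587,.1255,.05)"
```

```text
t 0.93 pos [474.5 234.6 231.1] q [0.46 0.04 0.12 1.66 0.   0.82] w 0.0428 F [ 0.94  1.29 -0.26]
tool x [-0.936  0.352  0.   ] z [-0. -0. -1.]
shift cm [-14.37  -6.25  18.11]
```

Call:
move_arm --increments '[-3.6, -1.56, 0, 0, 0, 0, 0, -3.6, -1.56, 0, 0, 0, 0, 0, -3.6, -1.56, 0, 0, 0, 0, 0, -3.57, -1.57, 0, 0, 0, 0, 0, 0, 0, 4, 0, 0, 0, 0, 0, 0, 4, 0, 0, 0, 0, 0, 0, 4, 0, 0, 0, 0, 0, 0, 4, 0, 0, 0, 0, 0, 0, 2, 0, 0, 0, 0, 0, 0, 0, 0, 0, 0, 0]'

```text
time_s: 1.77
ee_pos: [0.5827, 0.1265, 0.0452]
tool_rot: [-0.561, -3.082, 0.006]
ft_force: [-0.5, -0.3, -1.0]
gripper_width: 0.043
gripper_force: 0.0
```

Run:
```python
from h import *
go(.587,.1255,.008)
ims=[]
for n,c in(("top",(250,210)),("scene",(390,300))):
    p,d=bot.snapshot(n); W=world(n,d)
    print(n); blobs(W,.019,.028,x=(.45,.62),y=(.1,.16))
    c=p[c[1]-60:c[1]+60,c[0]-70:c[0]+70,::-1]; ims.append(cv2.resize(c,(392,336)))
cv2.imwrite("pics/b1.png",np.hstack(ims))
```

```text
t 1.77 pos [582.7 126.5  45.2] q [ 0.21  0.21 -0.04  1.32  0.    0.57] w 0.043 F [-0.51 -0.28 -0.97]
tool x [-0.936  0.352  0.008] z [-0.009 -0.002 -1.   ]
shift cm [-0.47  0.08  3.71]
top
scene
px [427 279] n 19 mid [481.5 152.6] size [ 6.9 16.9] ang 83.1 mean [482.8 152.4  22.1] z [19.4 24.4]
px [395 305] n 76 mid [587.7 126.6] size [18.9 20.2] ang 21.8 mean [588.9 127.   22.5] z [19.2 25.2]
```

View pics/b1.png

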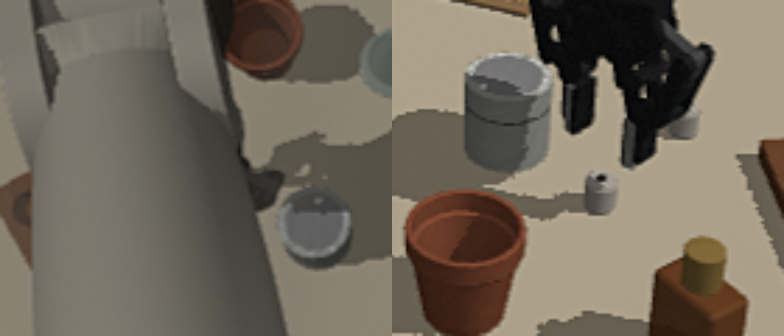

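The crops show the open fingers above the bead, which is at about (395,305) in the scene view. The tool is about 5 mm short in x and the tin is clear. I'll correct, go down and close.

Call:
move_arm --increments '[-0.45, 0.05, 1.2, 0, 0, 0, 0, 0, 0, 1.2, 0, 0, 0, 0, 0, 0, 1.2, 0, 0, 0, 0, 0, 0, 0, 0, 0, 0, 0, 0, 0, 0, 0, 0, 0, 0, 0, 0, 0, 0, 0, 0, 1, 0, 0, 0, 0, 0, 0, 1, 0, 0, 0, 0, 0, 0, 1, 0, 0, 0, 0, 0, 0, 1, 0, 0, 0, 0, 0, 0, 1]'

```text
time_s: 2.7
ee_pos: [0.5909, 0.1263, 0.0162]
tool_rot: [0.562, 3.09, 0.001]
ft_force: [0.0, -0.9, 5.9]
gripper_width: 0.0178
gripper_force: 58.8
```

```bash
python3 -c "
from h import *
go(.5735,.2855,.06)"
```

```text
t 2.7 pos [590.9 126.3  16.2] q [ 0.21  0.24 -0.07  1.26  0.    0.57] w 0.0178 F [ 0.01 -0.9   5.93]
tool x [-0.936  0.352 -0.001] z [ 0.001  0.    -1.   ]
shift cm [ 7.23 14.29 -4.38]
```

Call:
move_arm --increments '[0, 0, 0, 0, 0, 0, 0, 0, 0, 0, 0, 0, 0, 0, 0.25, 0, 0.4, 0, 0, 0, 0, 0, 0, 0.4, 0, 0, 0, 0, 0, 0, 0, 0, 0, 0, 0, 0, 0, 0, 0, 0, 0, 0]'

```text
time_s: 3.2
ee_pos: [0.5876, 0.127, 0.0066]
tool_rot: [-0.562, -3.09, 0.001]
ft_force: [-0.3, -0.6, 0.3]
gripper_width: 0.0426
gripper_force: 0.0
```

Run:
```python
from h import *
go(.5877,.1265,.008)
p,d=bot.snapshot("scene"); W=world("scene",d)
blobs(W,.019,.027,x=(.45,.62),y=(.1,.16))
cv2.imwrite("pics/b2.png",cv2.resize(p[245:365,325:465,::-1],(560,480)))
```

```text
t 3.2 pos [587.6 127.    6.6] q [ 0.21  0.24 -0.09  1.24 -0.    0.57] w 0.0426 F [-0.33 -0.58  0.3 ]
tool x [-0.936  0.352  0.001] z [-0.001 -0.    -1.   ]
shift cm [-0.02 -0.04 -0.14]
px [425 276] n 15 mid [475.  145.6] size [13.4  9.6] ang 35.0 mean [475.3 144.9  23.2] z [21.3 24.8]
px [386 300] n 32 mid [582.3 107.5] size [ 5.5 21.1] ang 58.6 mean [583.  106.3  22.7] z [19.4 26. ]
px [395 306] n 69 mid [588.8 127.9] size [17.5 18.1] ang 22.0 mean [589.9 128.3  22.4] z [19.6 24.7]
px [405 314] n 38 mid [604.7 154.2] size [ 8.3 18.6] ang 31.9 mean [605.1 153.3  22.8] z [19.3 26.8]
```

View pics/b2.png

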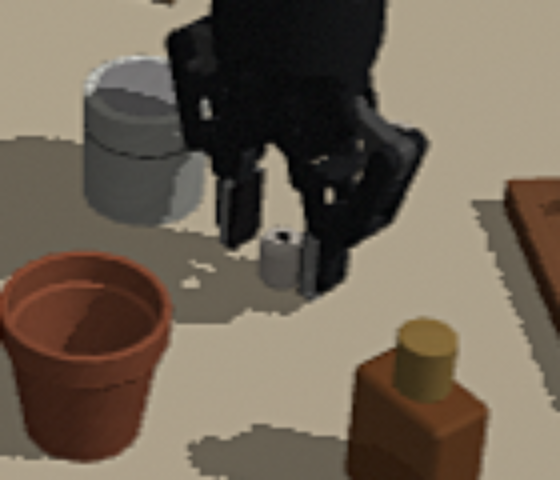

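The bead stands upright between the fingers at about (395,306). I'll close here.

Call:
move_arm --increments '[0, 0, 0, 0, 0, 0, 1, 0, 0, 0, 0, 0, 0, 1, 0, 0, 0, 0, 0, 0, 1, 0, 0, 0, 0, 0, 0, 1, 0, 0, 0, 0, 0, 0, 1]'

```text
time_s: 3.67
ee_pos: [0.5884, 0.1271, 0.0077]
tool_rot: [0.562, 3.09, 0.0]
ft_force: [0.4, 0.6, 3.1]
gripper_width: 0.0195
gripper_force: 58.9
```

```bash
python3 -c "
from h import *
go(.5735,.2855,.06)"
```

```text
t 3.67 pos [588.4 127.1   7.7] q [ 0.21  0.24 -0.09  1.25 -0.    0.57] w 0.0195 F [0.36 0.64 3.05]
tool x [-0.936  0.352 -0.001] z [ 0.001  0.    -1.   ]
shift cm [ 6.96 14.3  -5.23]
```

Call:
move_arm --increments '[0, 0, -0.5, 0, 0, 0, 1, 0, 0, -1, 0, 0, 0, 1, 0, 0, -2, 0, 0, 0, 1, 0, 0, -1.7, 0, 0, 0, 1, 0, 0, 0, 0, 0, 0, 1]'

```text
time_s: 4.08
ee_pos: [0.5899, 0.1274, 0.0639]
tool_rot: [0.561, 3.086, 0.003]
ft_force: [0.4, 1.4, 0.4]
gripper_width: 0.0196
gripper_force: 58.7
```

Run:
```python
from h import *
go(.5735,.2855,.06)
p,d=bot.snapshot("scene"); W=world("scene",d)
blobs(W,.019,.085,x=(.53,.65),y=(.095,.16))
cv2.imwrite("pics/b3.png",cv2.resize(p[245:365,325:465,::-1],(560,480)))
```

```text
t 4.08 pos [589.9 127.4  63.9] q [ 0.21  0.21 -0.01  1.35 -0.    0.57] w 0.0196 F [0.41 1.39 0.4 ]
tool x [-0.936  0.352 -0.005] z [ 0.005  0.001 -1.   ]
shift cm [ 7.1  14.22  0.39]
px [397 283] n 256 mid [591.9 127.8] size [47.4 23.4] ang 72.4 mean [597.  128.6  74.6] z [62.2 84.1]
```

View pics/b3.png

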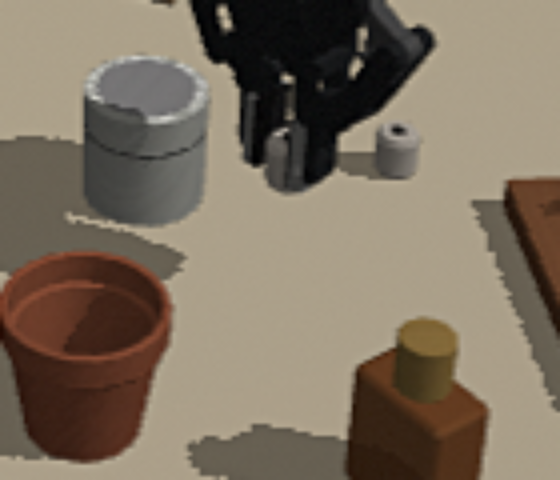

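The bead is held upright at about (397,283) and the rest is undisturbed. Next is the far well.

Call:
move_arm --increments '[1.4, 2.86, 0, 0, 0, 0, 1, 1.4, 2.86, 0, 0, 0, 0, 1, 1.4, 2.86, 0, 0, 0, 0, 1, 1.4, 2.86, 0, 0, 0, 0, 1, 1.4, 2.86, 0, 0, 0, 0, 1, 0, 0, 2, 0, 0, 0, 1, 0, 0, 1, 0, 0, 0, 1, 0, 0, 0, 0, 0, 0, 1, 0, 0, 0, 0, 0, 0, 1]'

```text
time_s: 4.88
ee_pos: [0.5722, 0.2844, 0.0282]
tool_rot: [-0.563, -3.089, 0.003]
ft_force: [0.5, 0.4, 0.3]
gripper_width: 0.0192
gripper_force: 58.7
```

```bash
python3 -c "
from h import *
go(.5735,.2855,.0175)"
```

```text
t 4.88 pos [572.2 284.4  28.2] q [ 0.46  0.32  0.05  1.31 -0.    0.82] w 0.0192 F [0.53 0.44 0.31]
tool x [-0.936  0.353  0.002] z [-0.002 -0.001 -1.   ]
shift cm [-0.09  0.15  1.06]
```

Call:
move_arm --increments '[-0.08, 0.12, 0, 0, 0, 0, 1, 0, 0, 0.5, 0, 0, 0, 1, 0, 0, 0.5, 0, 0, 0, 1, 0, 0, 0, 0, 0, 0, 1, 0, 0, 0, 0, 0, 0, 1]'

```text
time_s: 5.3
ee_pos: [0.574, 0.286, 0.019]
tool_rot: [-0.563, -3.09, 0.001]
ft_force: [0.4, 0.4, 0.3]
gripper_width: 0.0193
gripper_force: 58.7
```

```bash
python3 -c "
from h import *
go(.5735,.2855,.0175)"
```

```text
t 5.3 pos [574. 286.  19.] q [ 0.46  0.32  0.04  1.29 -0.    0.82] w 0.0193 F [0.44 0.41 0.34]
tool x [-0.936  0.353  0.   ] z [-0. -0. -1.]
shift cm [ 0.03 -0.06  0.15]
```

Call:
move_arm --increments '[0, 0, 0, 0, 0, 0, 0, 0, 0, 0, 0, 0, 0, 0, 0, 0, -1, 0, 0, 0, 0, 0, 0, -2, 0, 0, 0, 0, 0, 0, -2, 0, 0, 0, 0, 0.74, -3.3, 0, 0, 0, 0, 0, 0.74, -3.3, 0, 0, 0, 0, 0, 0.74, -3.3, 0, 0, 0, 0, 0, 0.74, -3.3, 0, 0, 0, 0, 0, 0.74, -3.3, 0, 0, 0, 0, 0]'

```text
time_s: 6.13
ee_pos: [0.4806, 0.144, 0.0702]
tool_rot: [0.561, 3.09, 0.001]
ft_force: [-0.1, 0.1, 0.1]
gripper_width: 0.043
gripper_force: 0.0
```

Run:
```python
from h import *
go(.4818,.145,.005)
p,d=bot.snapshot("scene"); W=world("scene",d)
blobs(W,.019,.03,x=(.45,.66),y=(.095,.33))
cv2.imwrite("pics/b4.png",cv2.resize(p[230:380,380:540,::-1],(640,600)))
```

```text
t 6.13 pos [480.6 144.   70.2] q [ 0.29 -0.03 -0.25  1.34 -0.    0.65] w 0.043 F [-0.12  0.09  0.11]
tool x [-0.936  0.352 -0.001] z [ 0.001  0.    -1.   ]
shift cm [-0.07  0.13  6.52]
px [425 279] n 62 mid [481.5 147. ] size [20.  20.1] ang 52.8 mean [482.9 146.6  22.5] z [19.5 25.4]
px [485 327] n 111 mid [574.2 287.5] size [20.8 21.4] ang 86.5 mean [577.6 288.2  25.8] z [19.8 29.7]
```

View pics/b4.png

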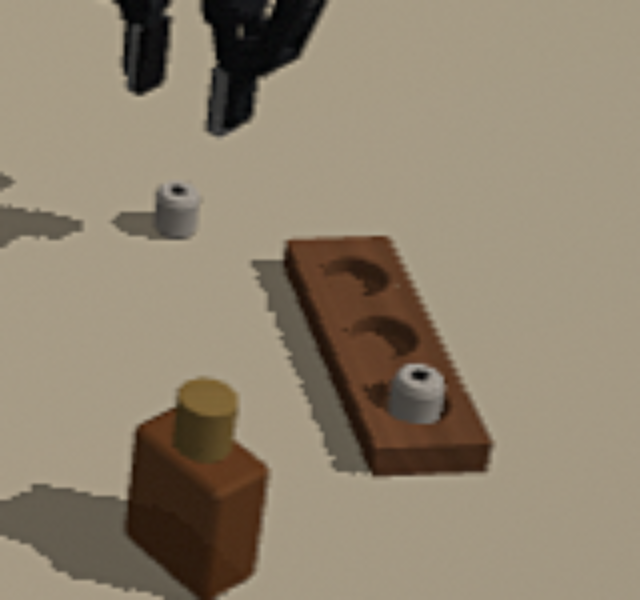

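The first bead sits in the far well at about (485,327), standing on the well floor. The second is between the fingers' line at (425,279).

Call:
move_arm --increments '[-0.05, 0.2, 2, 0, 0, 0, 0, 0, 0, 2, 0, 0, 0, 0, 0, 0, 1.5, 0, 0, 0, 0, 0, 0, 0.9, 0, 0, 0, 0, 0, 0, 0, 0, 0, 0, 0, 0, 0, 0, 0, 0, 0, 1, 0, 0, 0, 0, 0, 0, 1, 0, 0, 0, 0, 0, 0, 1, 0, 0, 0, 0, 0, 0, 1, 0, 0, 0, 0, 0, 0, 1]'

```text
time_s: 7.02
ee_pos: [0.4834, 0.147, 0.0067]
tool_rot: [0.562, 3.089, 0.002]
ft_force: [-0.9, 0.5, 6.9]
gripper_width: 0.0193
gripper_force: 59.1
```

```bash
python3 -c "
from h import *
go(.4970,.2385,.045)"
```

```text
t 7.02 pos [483.4 147.    6.7] q [ 0.3   0.01 -0.34  1.22  0.    0.65] w 0.0193 F [-0.85  0.48  6.86]
tool x [-0.936  0.352 -0.002] z [ 0.002  0.001 -1.   ]
shift cm [ 1.94  9.05 -3.82]
```

Call:
move_arm --increments '[0, 0, -0.8, 0, 0, 0, 1, 0, 0, -1.6, 0, 0, 0, 1, 0, 0, -1.6, 0, 0, 0, 1, 0.62, 3.03, 0, 0, 0, 0, 1, 0.62, 3.03, 0, 0, 0, 0, 1, 0.62, 3.03, 0, 0, 0, 0, 1, 0, 0, 1, 0, 0, 0, 1, 0, 0, 0.8, 0, 0, 0, 1, 0, 0, 0, 0, 0, 0, 1, 0, 0, 0, 0, 0, 0, 1]'

```text
time_s: 7.85
ee_pos: [0.4965, 0.2374, 0.0268]
tool_rot: [-0.563, -3.089, 0.002]
ft_force: [-0.2, -0.7, -0.2]
gripper_width: 0.0193
gripper_force: 58.8
```

```bash
python3 -c "
from h import *
go(.4978,.2387,.0185)"
```

```text
t 7.85 pos [496.5 237.4  26.8] q [ 0.45  0.11 -0.2   1.27 -0.    0.81] w 0.0193 F [-0.25 -0.73 -0.18]
tool x [-0.936  0.353  0.001] z [-0.001 -0.001 -1.   ]
shift cm [-0.08  0.17  0.83]
```

Call:
move_arm --increments '[-0.06, 0.1, 0, 0, 0, 0, 1, 0, 0, 0.4, 0, 0, 0, 1, 0, 0, 0.4, 0, 0, 0, 1, 0, 0, 0, 0, 0, 0, 1, 0, 0, 0, 0, 0, 0, 1]'

```text
time_s: 8.27
ee_pos: [0.4979, 0.2387, 0.019]
tool_rot: [-0.563, -3.09, 0.0]
ft_force: [-0.9, 0.6, -0.1]
gripper_width: 0.0192
gripper_force: 58.8
```

```bash
python3 -c "
from h import *
go(.4978,.2387,.0185)"
```

```text
t 8.27 pos [497.9 238.7  19. ] q [ 0.45  0.12 -0.2   1.25 -0.    0.81] w 0.0192 F [-0.91  0.59 -0.11]
tool x [-0.936  0.352  0.   ] z [-0. -0. -1.]
shift cm [ 0.01 -0.    0.05]
```

Call:
move_arm --increments '[0, 0, 0, 0, 0, 0, 0, 0, 0, 0, 0, 0, 0, 0, 0, 0, -1.5, 0, 0, 0, 0, 0, 0, -4, 0, 0, 0, 0, 0, 0, -4, 0, 0, 0, -1, -2.46, -3.27, 0, 0, 0, 0, -1, -2.46, -3.27, 0, 0, 0, 0, -1, -2.46, -3.27, 0, 0, 0, 0, -1, -2.46, -3.27, 0, 0, 0, 0, -1, -2.46, -3.27, 0, 0, 0, 0, -1]'

```text
time_s: 9.1
ee_pos: [0.5559, 0.041, 0.1148]
tool_rot: [0.561, 3.09, 0.0]
ft_force: [0.4, 0.7, -0.5]
gripper_width: 0.0857
gripper_force: 0.0
```

Run:
```python
from h import *
go(.5553,.042,.02)
p,d=bot.snapshot("scene"); W=world("scene",d)
blobs(W,.019,.03,x=(.45,.66),y=(.195,.33))
blobs(W,.05,.063,x=(.45,.6),y=(-.32,.1))
cv2.imwrite("pics/b5.png",cv2.resize(p[200:380,300:540,::-1],(720,540)))
```

```text
t 9.1 pos [555.9  41.  114.8] q [ 0.07  0.09 -0.04  1.43  0.    0.43] w 0.0857 F [ 0.4   0.75 -0.5 ]
tool x [-0.936  0.352 -0.001] z [ 0.001  0.    -1.   ]
shift cm [0.1  0.07 9.48]
px [470 296] n 95 mid [498.8 240. ] size [21.  19.5] ang 35.4 mean [500.7 240.6  25.6] z [19.5 29.5]
px [485 327] n 112 mid [575.4 287.3] size [20.6 20.5] ang 56.0 mean [577.6 287.6  26. ] z [19.9 29.8]
px [250 214] n 324 mid [ 477.  -275.6] size [53.2 62.6] ang 6.1 mean [ 477.7 -271.8   58.1] z [52.  61.1]
px [305 229] n 371 mid [ 476.5 -129.4] size [52.7 59.2] ang 10.8 mean [ 478.5 -128.3   58.1] z [51.4 61.3]
px [362 270] n 549 mid [555.6  43.3] size [61.9 59.6] ang 29.0 mean [560.4  45.3  58.5] z [52.  61.3]
```

View pics/b5.png

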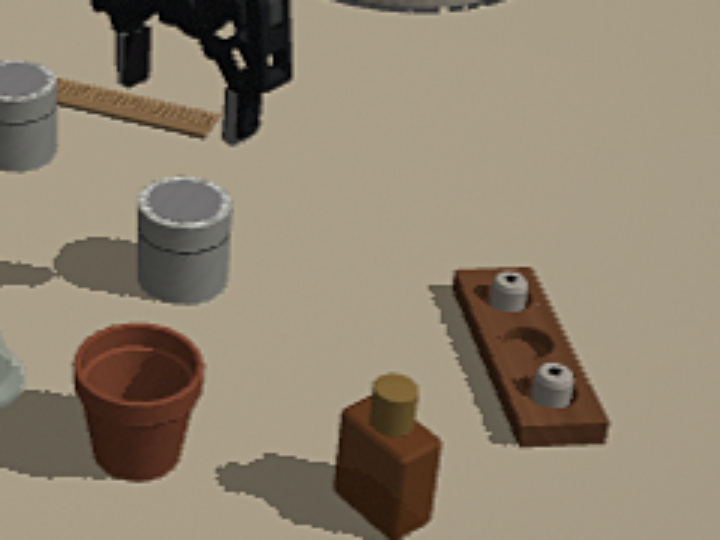

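Both beads stand in their wells at about (470,296) and (485,327), and the left tin at (362,270) is under the open fingers. I'll grasp it.

Call:
move_arm --increments '[0, 0.08, 3, 0, 0, 0, -1, 0, 0, 3, 0, 0, 0, -1, 0, 0, 2.4, 0, 0, 0, -1, 0, 0, 1.2, 0, 0, 0, -1, 0, 0, 0, 0, 0, 0, -1, 0, 0, 0, 0, 0, 0, 1, 0, 0, 0, 0, 0, 0, 1, 0, 0, 0, 0, 0, 0, 1, 0, 0, 0, 0, 0, 0, 1, 0, 0, 0, 0, 0, 0, 1]'

```text
time_s: 9.98
ee_pos: [0.5573, 0.0436, 0.0206]
tool_rot: [0.561, 3.087, 0.001]
ft_force: [-0.1, -0.8, 6.9]
gripper_width: 0.0586
gripper_force: 64.9
```

Call:
move_arm --increments '[0, 0, -0.5, 0, 0, 0, 1, 0, 0, -1, 0, 0, 0, 1, 0, 0, -1, 0, 0, 0, 1, 0, 0, -1, 0, 0, 0, 1, 0, 0, -0.5, 0, 0, 0, 1, 0, 0, 0, 0, 0, 0, 1, 0, 0, 0, 0, 0, 0, 1, 0, 0, 0, 0, 0, 0, 1, 0, 0, 0, 0, 0, 0, 1, 0, 0, 0, 0, 0, 0, 1]'

```text
time_s: 10.82
ee_pos: [0.5556, 0.0434, 0.0577]
tool_rot: [-0.562, -3.09, 0.0]
ft_force: [1.0, -0.1, -0.7]
gripper_width: 0.0583
gripper_force: 64.4
```

Call:
move_arm --increments '[0, 0, 0, 0, 0, 0, 1, 0, 0, 0, 0, 0, 0, 1]'

```text
time_s: 10.98
ee_pos: [0.5558, 0.0434, 0.058]
tool_rot: [-0.562, -3.09, 0.0]
ft_force: [-0.4, 0.9, -2.1]
gripper_width: 0.058
gripper_force: 64.4
```

```bash
cat >> h.py <<'E'
def heft():
    "mean and spread of the wrist z force over the pauses of ten camera calls; torques of joints 2 and 3"
    F=[];T=[]
    for i in range(10):
        p,d=bot.snapshot("scene"); s=bot.observe(); F.append(s['ft_force']); T.append(s['joint_efforts'][1:3])
    F=np.array(F); print("F",F.mean(0).round(2),"sd",F.std(0).round(2),"tau",np.mean(T,0).round(2)); return d
E
python3 - <<'E'
from h import *
d=heft(); go(.5553,.042,.02); W=world("scene",d)
blobs(W,.05,.11,x=(.45,.6),y=(-.32,.1),amin=100)
E
```

```text
F [ 0.14  0.23 -1.61] sd [0.41 0.2  0.46] tau [-54.12  47.17]
t 11.48 pos [555.9  43.5  58.3] q [ 0.08  0.11 -0.14  1.33 -0.    0.44] w 0.0581 F [-0.16  0.21 -2.28]
tool x [-0.936  0.352 -0.   ] z [-0. -0. -1.]
shift cm [ 0.   -0.16  3.83]
px [250 214] n 327 mid [ 476.1 -276.1] size [52.8 61.5] ang 6.3 mean [ 477.8 -271.8   58.3] z [51.5 61.5]
px [305 229] n 370 mid [ 477.7 -131. ] size [51.6 60.9] ang 0.2 mean [ 478.7 -128.1   58.2] z [51.5 61.5]
px [361 258] n 1096 mid [562.7  43.4] size [105.2  46.9] ang 65.0 mean [571.1  46.9  84.1] z [ 54.2 105.2]
```

The left tin was lifted and weighs about 1.6 N. I'll set it back and go to the middle one.

Call:
move_arm --increments '[0, 0, 1.2, 0, 0, 0, 1, 0, 0, 1.2, 0, 0, 0, 1, 0, 0, 0.8, 0, 0, 0, 1, 0, 0, 0.4, 0, 0, 0, 1, 0, 0, 0.3, 0, 0, 0, 1, 0, 0, 0.05, 0, 0, 0, 1, 0, 0, 0, 0, 0, 0, 1, 0, 0, 0, 0, 0, 0, -1, 0, 0, 0, 0, 0, 0, -1, 0, 0, 0, 0, 0, 0, -1]'

```text
time_s: 12.32
ee_pos: [0.5559, 0.0435, 0.0184]
tool_rot: [-0.562, -3.091, 0.0]
ft_force: [-0.8, -0.9, -0.1]
gripper_width: 0.0857
gripper_force: 0.0
```

Call:
move_arm --increments '[0, 0, 0, 0, 0, 0, -1, 0, 0, -2, 0, 0, 0, -1, 0, 0, -4, 0, 0, 0, -1, 0, 0, -4, 0, 0, 0, -1, 0, 0, 0, 0, 0, 0, -1]'

```text
time_s: 12.73
ee_pos: [0.5588, 0.0437, 0.1266]
tool_rot: [0.56, 3.081, 0.004]
ft_force: [0.5, -0.7, 0.6]
gripper_width: 0.0857
gripper_force: 0.0
```

Run:
```python
from h import *
go(.471,-.1315,.115)
p,d=bot.snapshot("scene"); W=world("scene",d)
blobs(W,.05,.063,x=(.45,.6),y=(-.32,.1),amin=100)
```

```text
t 12.73 pos [558.8  43.7 126.6] q [ 0.08  0.09 -0.03  1.45  0.    0.44] w 0.0857 F [ 0.45 -0.71  0.59]
tool x [-0.936  0.352 -0.009] z [ 0.01   0.001 -1.   ]
shift cm [  2.06 -19.5    1.06]
px [250 214] n 328 mid [ 476.5 -275.6] size [62.3 50.6] ang 87.4 mean [ 477.7 -271.7   58.1] z [51.7 61.3]
px [305 229] n 370 mid [ 476.7 -129.9] size [53.3 60.8] ang 0.4 mean [ 477.9 -128.3   58.3] z [51.8 61.5]
px [363 270] n 557 mid [554.6  45.6] size [61.8 59.5] ang 15.5 mean [559.4  47.4  58.5] z [51.9 61.5]
```

Call:
move_arm --increments '[0.36, -3.88, 0, 0, 0, 0, -1, 0.36, -3.88, 0, 0, 0, 0, -1, 0.36, -3.88, 0, 0, 0, 0, -1, 0.36, -3.88, 0, 0, 0, 0, -1, 0.36, -3.88, 0, 0, 0, 0, -1, 0, 0, 0, 0, 0, 0, -1, 0, 0, 0, 0, 0, 0, -1]'

```text
time_s: 13.37
ee_pos: [0.4697, -0.1333, 0.1179]
tool_rot: [-0.568, -3.089, -0.0]
ft_force: [-0.4, 0.1, -0.2]
gripper_width: 0.0852
gripper_force: 0.0
```

```bash
python3 -c "
from h import *
go(.471,-.1315,.02)"
```

```text
t 13.37 pos [ 469.7 -133.3  117.9] q [-0.28 -0.07 -0.2   1.44  0.    0.09] w 0.0852 F [-0.45  0.15 -0.24]
tool x [-0.935  0.356  0.001] z [-0.001  0.    -1.   ]
shift cm [-0.06  0.21  9.79]
```

Call:
move_arm --increments '[0, 0.08, 3, 0, 0, 0, -1, 0, 0, 3, 0, 0, 0, -1, 0, 0, 2.6, 0, 0, 0, -1, 0, 0, 1.2, 0, 0, 0, -1, 0, 0, 0, 0, 0, 0, -1, 0, 0, 0, 0, 0, 0, 1, 0, 0, 0, 0, 0, 0, 1, 0, 0, 0, 0, 0, 0, 1, 0, 0, 0, 0, 0, 0, 1, 0, 0, 0, 0, 0, 0, 1]'

```text
time_s: 14.2
ee_pos: [0.4725, -0.1312, 0.0229]
tool_rot: [0.561, 3.087, -0.0]
ft_force: [-0.0, 1.2, 7.2]
gripper_width: 0.0579
gripper_force: 64.8
```

Call:
move_arm --increments '[0, 0, -0.5, 0, 0, 0, 1, 0, 0, -1, 0, 0, 0, 1, 0, 0, -1, 0, 0, 0, 1, 0, 0, -1, 0, 0, 0, 1, 0, 0, -0.5, 0, 0, 0, 1, 0, 0, 0, 0, 0, 0, 1, 0, 0, 0, 0, 0, 0, 1, 0, 0, 0, 0, 0, 0, 1, 0, 0, 0, 0, 0, 0, 1, 0, 0, 0, 0, 0, 0, 1]'

```text
time_s: 15.03
ee_pos: [0.4707, -0.131, 0.0603]
tool_rot: [-0.562, -3.09, -0.0]
ft_force: [0.3, -0.4, -1.6]
gripper_width: 0.058
gripper_force: 64.2
```

Run:
```python
from h import *
d=heft(); go(.471,-.1315,.02); W=world("scene",d)
blobs(W,.05,.11,x=(.43,.6),y=(-.32,.1),amin=100)
```

```text
F [-0.5   0.13 -1.17] sd [0.39 0.57 0.45] tau [-43.43  46.97]
t 15.53 pos [ 471.1 -131.    60.8] q [-0.27 -0.06 -0.3   1.33  0.    0.09] w 0.0581 F [ 0.25 -0.25 -1.04]
tool x [-0.936  0.352 -0.   ] z [ 0. -0. -1.]
shift cm [-0.01 -0.04  4.08]
px [304 219] n 810 mid [ 479.9 -126.9] size [99.5 48.4] ang 71.3 mean [ 486.8 -124.6   83.4] z [ 54.3 103.6]
px [250 214] n 350 mid [ 471.7 -275. ] size [62.  59.1] ang 29.0 mean [ 475.6 -272.    58.2] z [51.9 61.3]
px [363 270] n 551 mid [554.4  44.9] size [63.2 59.2] ang 26.2 mean [559.1  47.2  58.5] z [52.3 61.3]
```

The middle tin weighs about 1.2 N. That is less than 0.1 kg from the left one, so the right one should be the heaviest. I'll set this one back.

Call:
move_arm --increments '[0, 0, 1.2, 0, 0, 0, 1, 0, 0, 1.2, 0, 0, 0, 1, 0, 0, 0.8, 0, 0, 0, 1, 0, 0, 0.4, 0, 0, 0, 1, 0, 0, 0.3, 0, 0, 0, 1, 0, 0, 0.05, 0, 0, 0, 1, 0, 0, 0, 0, 0, 0, 1, 0, 0, 0, 0, 0, 0, -1, 0, 0, 0, 0, 0, 0, -1, 0, 0, 0, 0, 0, 0, -1]'

```text
time_s: 16.37
ee_pos: [0.471, -0.131, 0.0209]
tool_rot: [-0.562, -3.091, -0.0]
ft_force: [0.0, -0.1, -0.4]
gripper_width: 0.0853
gripper_force: 0.0
```

Call:
move_arm --increments '[0, 0, 0, 0, 0, 0, -1, 0, 0, -2, 0, 0, 0, -1, 0, 0, -4, 0, 0, 0, -1, 0, 0, -4, 0, 0, 0, -1, 0, 0, 0, 0, 0, 0, -1, 0, 0, 0, 0, 0, 0, -1]'

```text
time_s: 16.87
ee_pos: [0.4724, -0.1314, 0.1235]
tool_rot: [0.561, 3.087, -0.001]
ft_force: [0.0, 0.5, -0.5]
gripper_width: 0.0852
gripper_force: 0.0
```

Run:
```python
from h import *
go(.4705,-.2765,.12)
p,d=bot.snapshot("scene"); W=world("scene",d)
blobs(W,.05,.063,x=(.43,.6),y=(-.32,.1),amin=100)
```

```text
t 16.87 pos [ 472.4 -131.4  123.5] q [-0.27 -0.07 -0.19  1.45 -0.    0.09] w 0.0852 F [ 0.02  0.53 -0.47]
tool x [-0.936  0.352 -0.004] z [ 0.004 -0.001 -1.   ]
shift cm [ -4.93 -13.65   0.37]
px [250 214] n 348 mid [ 470.2 -275.2] size [60.7 62.9] ang 81.5 mean [ 475.2 -272.3   58.1] z [51.3 61.3]
px [307 229] n 397 mid [ 470.4 -129.2] size [59.9 59.5] ang 9.6 mean [ 474.6 -125.4   58.3] z [51.8 61.3]
px [363 270] n 556 mid [554.9  45.2] size [62.  59.3] ang 26.2 mean [559.4  47.4  58.4] z [51.3 61.4]
```

Call:
move_arm --increments '[-1.27, -3.41, 0, 0, 0, 0, -1, -1.27, -3.41, 0, 0, 0, 0, -1, -1.27, -3.41, 0, 0, 0, 0, -1, -1.27, -3.41, 0, 0, 0, 0, -1, 0, 0, 0, 0, 0, 0, -1, 0, 0, 0, 0, 0, 0, -1]'

```text
time_s: 17.42
ee_pos: [0.4694, -0.2777, 0.119]
tool_rot: [-0.566, -3.087, -0.002]
ft_force: [-0.3, 0.1, 0.3]
gripper_width: 0.0855
gripper_force: 0.0
```

```bash
python3 -c "
from h import *
go(.4705,-.2765,.02)"
```

```text
t 17.42 pos [ 469.4 -277.7  119. ] q [-0.53  0.07 -0.06  1.45  0.   -0.17] w 0.0855 F [-0.25  0.12  0.27]
tool x [-0.935  0.355  0.003] z [-0.003  0.002 -1.   ]
shift cm [-0.09  0.14  9.9 ]
```

Call:
move_arm --increments '[0, 0, 3, 0, 0, 0, -1, 0, 0, 3, 0, 0, 0, -1, 0, 0, 2.8, 0, 0, 0, -1, 0, 0, 1.2, 0, 0, 0, -1, 0, 0, 0, 0, 0, 0, -1, 0, 0, 0, 0, 0, 0, 1, 0, 0, 0, 0, 0, 0, 1, 0, 0, 0, 0, 0, 0, 1, 0, 0, 0, 0, 0, 0, 1, 0, 0, 0, 0, 0, 0, 1]'

```text
time_s: 18.25
ee_pos: [0.4717, -0.2774, 0.0237]
tool_rot: [0.562, 3.088, -0.002]
ft_force: [-1.7, -1.5, 7.4]
gripper_width: 0.0577
gripper_force: 65.7
```

Call:
move_arm --increments '[0, 0, -0.5, 0, 0, 0, 1, 0, 0, -1, 0, 0, 0, 1, 0, 0, -1, 0, 0, 0, 1, 0, 0, -1, 0, 0, 0, 1, 0, 0, -0.5, 0, 0, 0, 1, 0, 0, 0, 0, 0, 0, 1, 0, 0, 0, 0, 0, 0, 1, 0, 0, 0, 0, 0, 0, 1, 0, 0, 0, 0, 0, 0, 1, 0, 0, 0, 0, 0, 0, 1]'

```text
time_s: 19.08
ee_pos: [0.4702, -0.2764, 0.0607]
tool_rot: [-0.562, -3.09, -0.001]
ft_force: [0.3, 0.1, -4.7]
gripper_width: 0.0582
gripper_force: 65.3
```

Run:
```python
from h import *
d=heft(); go(.4705,-.2765,.02); W=world("scene",d)
blobs(W,.05,.11,x=(.43,.6),y=(-.32,.1),amin=100)
```

```text
F [ 0.05  0.01 -4.08] sd [0.42 0.59 0.35] tau [-53.75  48.55]
t 19.58 pos [ 470.5 -276.6   61.3] q [-0.53  0.08 -0.16  1.33  0.   -0.17] w 0.0583 F [ 0.51 -1.24 -4.47]
tool x [-0.936  0.352  0.   ] z [-0.  0. -1.]
shift cm [0.01 0.01 4.13]
px [249 205] n 702 mid [ 475.4 -275.3] size [87.9 52.4] ang 83.8 mean [ 486.1 -267.3   82.4] z [ 53.5 103.3]
px [307 229] n 404 mid [ 470.3 -127.5] size [61.4 58.4] ang 29.5 mean [ 474.9 -125.5   58.2] z [51.3 61.3]
px [363 270] n 560 mid [555.2  45.3] size [62.9 59.2] ang 25.6 mean [559.5  47.4  58.6] z [51.8 61.4]
```

The right tin weighs about 4.1 N, clearly the heaviest. I'll raise it to about 14 cm and hold.

Call:
move_arm --increments '[0, 0, -1, 0, 0, 0, 1, 0, 0, -2, 0, 0, 0, 1, 0, 0, -2, 0, 0, 0, 1, 0, 0, -2, 0, 0, 0, 1, 0, 0, -2, 0, 0, 0, 1, 0, 0, -1, 0, 0, 0, 1, 0, 0, 0, 0, 0, 0, 1, 0, 0, 0, 0, 0, 0, 1, 0, 0, 0, 0, 0, 0, 1, 0, 0, 0, 0, 0, 0, 1]'

```text
time_s: 20.42
ee_pos: [0.47, -0.2763, 0.1598]
tool_rot: [-0.562, -3.089, -0.001]
ft_force: [-0.7, -0.2, -4.2]
gripper_width: 0.0582
gripper_force: 65.6
```

Call:
move_arm --increments '[0, 0, 0, 0, 0, 0, 1, 0, 0, 0, 0, 0, 0, 1, 0, 0, 0, 0, 0, 0, 1, 0, 0, 0, 0, 0, 0, 1, 0, 0, 0, 0, 0, 0, 1, 0, 0, 0, 0, 0, 0, 1]'

```text
time_s: 20.92
ee_pos: [0.4705, -0.2766, 0.1613]
tool_rot: [0.562, 3.091, 0.0]
ft_force: [0.1, 0.3, -4.8]
gripper_width: 0.058
gripper_force: 65.6
```

Run:
```python
from h import *
go(.47,-.277,.16)
p,d=bot.snapshot("scene"); W=world("scene",d)
blobs(W,.1,.23,x=(.43,.55),y=(-.32,-.24),amin=100)
blobs(W,.019,.03,x=(.45,.66),y=(.195,.33))
cv2.imwrite("pics/end.png",p[:,:,::-1])
```

```text
t 20.92 pos [ 470.5 -276.6  161.3] q [-0.53  0.06  0.01  1.52  0.   -0.17] w 0.058 F [ 0.1   0.26 -4.78]
tool x [-0.936  0.352 -0.   ] z [ 0.  0. -1.]
shift cm [ 0.04 -0.06  0.13]
px [245 162] n 987 mid [ 473.1 -280.1] size [61.8 76.4] ang 8.1 mean [ 484.6 -270.9  180.9] z [142.1 221.3]
px [470 296] n 92 mid [498.7 240.6] size [21.6 19.2] ang 49.7 mean [501.1 240.9  25.7] z [19.4 29.8]
px [485 327] n 109 mid [574.7 287. ] size [21.4 20.1] ang 37.3 mean [577.1 288.   26. ] z [19.6 29.7]
```

View pics/end.png

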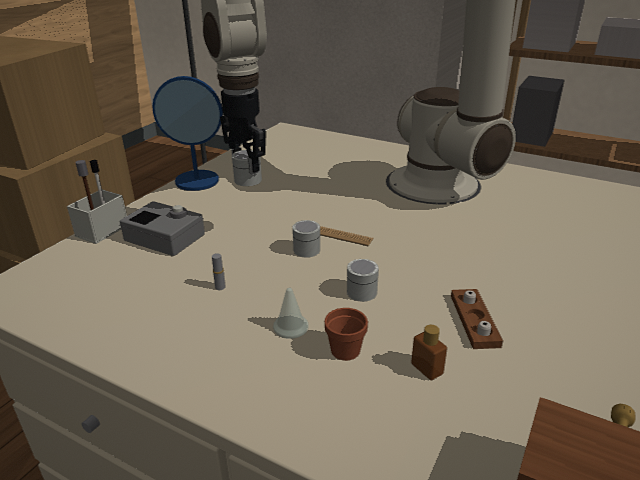

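The held tin at (247,168) is upright and high. The other two tins stand at (307,238) and (362,280), and both beads sit in the tray at (470,296) and (485,327).

```bash
python3 -c "
from rig import bot
print(bot.sign_off())"
```

```text
the job is handed in; nothing more can be done
None
```

I handed the job in at about 21 s, with both beads in separate wells, all three tins hefted left to right, and the right tin (about 4.1 N, against 1.6 N left and 1.2 N middle) held upright about 14 cm up; the sign-off returned no verdict.

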